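Sort out the mixed-up office stamps

ROBOT

A 7-joint arm with a two-finger parallel gripper is mounted at the origin on the work surface. World frame = base frame: x ahead of the robot, y to its left, z up, the work surface at z = 0. Lengths are in m, angles in rad, forces in N, time in s.
With the tool pointing down it reaches from about 0.425 to 0.975 m from the base axis. Payload 16.7 kg.
Tool frame: the origin (TCP) lies between the finger pads; the fingertips stand 11 mm ahead of it and the grasp point (between the pads) lies 8 mm behind it; z points along the fingers, y is the line along which they close (so a half turn about z gives the same grasp; the last joint's range is limited). The gripper opens to 85 mm and grips with 20 to 120 N. Pads are 22 mm wide; open, the fingers measure 114 mm over their backs; the gripper's body (76 mm by 85 mm) begins 54 mm behind the grasp point. The pads swing forward as they close: fully open they stand 13 mm farther back than shut.
Start: joints at [-0.149, 0.426, 0.074, 1.606, -0.034, 1.111, -0.067], TCP at [0.675, -0, 0.221] pointing down, gripper open.
Joint ranges: [-2.85, 2.85], [-0.5, 2.14], [-1.23, 1.37], [0.21, 2.46], [-1.02, 4.16], [0.16, 2.05], [-2.73, 2.73]. Speed limits (rad/s): [1.89, 1.89, 2.39, 2.39, 3.01, 3.01, 3.01].

INTERFACE

Orientations are given as [roll, pitch, yaw] about the fixed x, y, z axes, in that order (R = Rz(yaw) Ry(pitch) Rx(roll)).
In Python, from bench import status, eyes, job_done gives the robot as it stands.
- The arm moves only by the tool carry_out, never from a script. Its argument "steps" is a list of rows, each an object of numbers: "dx", "dy", "dz": the shift along the world's x, y, z each as a share of 20 cm, from -1 to 1; "wx", "wy", "wz": the turn, a rotation vector about the world's x, y, z each as a share of 30 degrees, from -1 to 1; "hand": the finger opening in mm, from 0 to 85.4. A call has 1 to 12 rows; each row is the pose to reach, as a shift and turn from the pose commanded when the call began; what a row does not reach only later rows make up. A row lasts 1/10 s, in which the tool goes at most 50 mm and 8.59 degrees, less where a joint would pass 70% of its speed; a pose out of reach is approached as far as the arm can. A call with a number of a shift or a turn outside -1 to 1 is refused whole. A call with a gripper value outside its range is refused whole. The fingers move at their own pace and stop on an object; the grip force is fixed at half the most. Time passes only in rows, so rows that repeat a pose let the fingers close. It gives the time, the measured TCP pose, the force, the opening and the grip force at its end, in the units of the state.
- status.observe(): the state, without advancing time (a new reading comes with each control period).
- eyes.read_camera(name): name is "scene" or "side" or "wrist"; returns a dict with "img" (420x560x3 uint8, red, green, blue), "camera_matrix" (3x3 intrinsics, pixels), "R" (3x3) and "t" (3): a world point X has camera coordinates R X + t. Camera axes: x right, y down, z forward; pixel columns grow to the right and rows downward; lengths in m; the calibration is good to about 2 mm. A picture is of the moment at which its call begins. There is no depth.
- job_done(): hands the job in; it is judged then, once.
The state is a dict: "clock": time; "q": joint angles; "qvel": joint speeds; "effort": joint torques, N m; "eef_pos": TCP position; "tcp_rot": TCP orientation; "ft_force": force on the tool from outside, world axes, zero at the start; "ft_torque": the same for the moment, N m; "opening": finger opening in m; "finger_force": force on a finger pad.
Only numpy, scipy, OpenCV 4.12 (cv2) and the standard library are available. Lean on these libraries where they do the work, as an engineer would, in place of code of your own. Each camera call takes 0.05 s, during which the arm holds its last target. There are 200 camera calls.

TASK

The three hand stamps have been put back in the wrong ink tins: move each one so that it stands upright, flat on the pad of the tin of its own colour, and let go of it. Put a stamp aside in the empty grey tin when you need room, for their inky feet must never touch the desk. Leave the tape, the mouse and the stapler where they lie.

Things in the scene. Friction and masses are not known exactly. Their poses are not given: they have to be found in the camera images.
- stamp_red_mid (a point): red hand stamp, loose, upright in a tin of another colour, 86 mm high, 60-130 g. From its underside up: round foot of 42 mm diameter to 24 mm, steel collar of 32 mm to 30 mm, round dark wood handle of 24 mm diameter to 74 mm, domed top, red like the foot. This point lies on its axis 43 mm above the underside, z up. Grip the handle from above, about 15 mm over this point; any yaw will do.
- stamp_blue_mid (a point): blue hand stamp, loose, upright in a tin of another colour, 86 mm high, 60-130 g. From its underside up: round foot of 42 mm diameter to 24 mm, steel collar of 32 mm to 30 mm, round dark wood handle of 24 mm diameter to 74 mm, domed top, blue like the foot. This point lies on its axis 43 mm above the underside, z up. Grip the handle from above, about 15 mm over this point; any yaw will do.
- stamp_yellow_mid (a point): yellow hand stamp, loose, upright in a tin of another colour, 86 mm high, 60-130 g. From its underside up: round foot of 42 mm diameter to 24 mm, steel collar of 32 mm to 30 mm, round dark wood handle of 24 mm diameter to 74 mm, domed top, yellow like the foot. This point lies on its axis 43 mm above the underside, z up. Grip the handle from above, about 15 mm over this point; any yaw will do.
- tin_red_pad (a point): red tin, home of the red stamp; fixed to the desk. Round dish of 78 mm outer diameter, rim 4 mm thick and 16 mm above the desk; flat pad inside, 70 mm across, 10 mm above the desk. This point is the centre of the pad's surface, on which a stamp's foot stands; z up.
- tin_blue_pad (a point): blue tin, home of the blue stamp; fixed to the desk. Round dish of 78 mm outer diameter, rim 4 mm thick and 16 mm above the desk; flat pad inside, 70 mm across, 10 mm above the desk. This point is the centre of the pad's surface, on which a stamp's foot stands; z up.
- tin_yellow_pad (a point): yellow tin, home of the yellow stamp; fixed to the desk. Round dish of 78 mm outer diameter, rim 4 mm thick and 16 mm above the desk; flat pad inside, 70 mm across, 10 mm above the desk. This point is the centre of the pad's surface, on which a stamp's foot stands; z up.
- tin_spare_pad (a point): plain grey tin, no stamp of its own, empty at the start: the free spot; fixed to the desk. Round dish of 78 mm outer diameter, rim 4 mm thick and 16 mm above the desk; flat pad inside, 70 mm across, 10 mm above the desk. This point is the centre of the pad's surface, on which a stamp's foot stands; z up.
- tape_mid (a point): bystander: roll of brown tape lying flat, a ring of 60 mm outer and 44 mm inner diameter, 18 mm high, loose; the point is its centre, half-way up
- mouse_mid (a point): bystander: black computer mouse, 98 x 58 mm, 31 mm high, loose, long along its x axis; the point is over the middle of its underside, 15 mm up
- stapler_mid (a point): bystander: black and steel stapler, 115 x 34 mm, 52 mm high, loose, long along its x axis; the point is over the middle of its underside, 26 mm up
Not all that is in view belongs to the job. Of the things that look like the part that bears stamp_red_mid, the smallest one is meant.

How it is judged:
By the outcome, as a careful person would: the job done as asked, in the order asked, and still so for the second after the job is handed in, with the robot touching nothing.
It also fails if it takes over 96 s, if anything falls off the work surface, if the arm or the gripper's body presses on something with over 40 N, if the wrist force passes 120 N, or if a joint passes its speed limit or range.

## Working session

There is one attempt and no reset: what is moved stays moved. The work goes in short steps, Python scripts to look and compute and a tool call to move; the robot and the scene stay as the last step left them, time stands still between calls to the robot, and variables do not carry over. Pictures are saved under pics/ and viewed, at most 14 in all, crops included, and the job is handed in when it is done.

Besides the shell and the picture viewer there is one more tool, called after "Call:" as a command line: name --argument value ..., lists and objects as JSON in quotes. carry_out: Moves the arm, as the interface text tells. Shift numbers are shares of 20 cm and turn numbers shares of 30 degrees, none past 1 either way. Its arguments: {"type":"object","properties":{"steps":{"type":"array","items":{"type":"object","properties":{"dx":{"type":"number"},"dy":{"type":"number"},"dz":{"type":"number"},"wx":{"type":"number"},"wy":{"type":"number"},"wz":{"type":"number"},"hand":{"type":"number"}}}}},"required":["steps"]}

```bash
mkdir -p pics
cat > h.py <<'E'
import numpy as np, cv2
from bench import status, eyes, job_done
def snap(n,f):
    c=eyes.read_camera(n); cv2.imwrite(f'pics/{f}.png',cv2.cvtColor(c['img'],cv2.COLOR_RGB2BGR))
    np.savez(f'pics/{f}.npz',**c); return c
def load(f): return np.load(f'pics/{f}.npz')
def ray(c,u,v,z):
    d=c['R'].T@np.linalg.solve(c['camera_matrix'],[u,v,1]); o=-c['R'].T@c['t']
    return o+d*(z-o[2])/d[2]
def proj(c,X):
    p=c['camera_matrix']@(c['R']@np.array(X)+c['t']); return p[:2]/p[2]
E
python3 - <<'E'
from h import *
for n in ('scene','side','wrist'):
    c=snap(n,n+'0'); print(n,-c['R'].T@c['t'])
a=[cv2.imread(f'pics/{n}0.png') for n in ('scene','side')]
s=status.observe(); print(s['clock'],s['eef_pos'],s['tcp_rot'],s['opening'])
E
```

```text
scene [ 1.12625867 -0.50232849  0.55622845]
side [0.48046861 0.67406299 0.85902302]
wrist [0.67536504 0.07328704 0.37200483]
0.15 [ 6.74699864e-01 -2.24585203e-05  2.20090029e-01] [-3.14064115e+00  6.20340191e-05  1.57080628e+00] 0.08551811070538778
```

View pics/scene0.png

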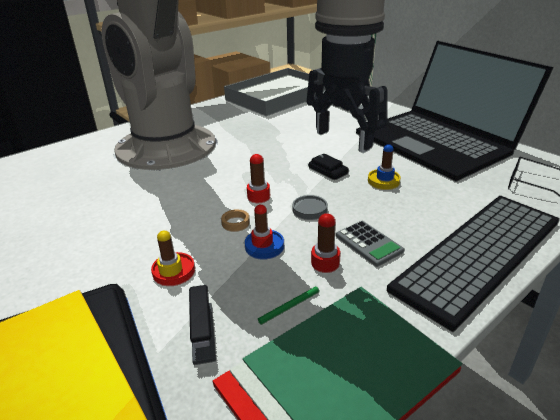

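View pics/side0.png

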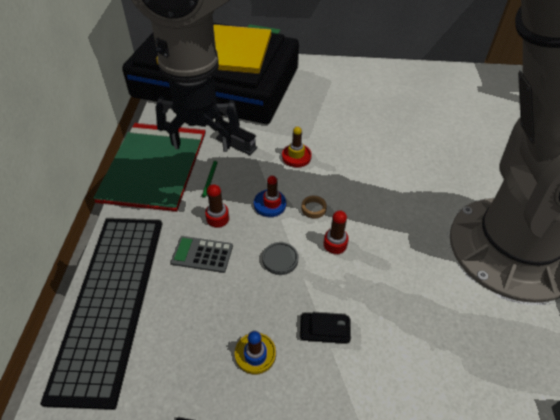

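Scene view:
- The red-stamp candidates are (257,178) and (326,242), both tall and standing on the desk, and (261,228), which is small and stands in the blue tin. The last is the smallest, so I choose it.
- The yellow stamp is in the red tin at (172,258) and the blue stamp is in the yellow tin at (386,168).
- The spare tin is at (310,206), or (280,258) in the side view.

Next I measure them and check with an overlay crop.

```bash
cat > m.py <<'E'
from h import *
from scipy.optimize import minimize
a,b=load('scene0'),load('side0')
hsv={k:cv2.cvtColor(c['img'],cv2.COLOR_RGB2HSV).astype(int) for k,c in (('a',a),('b',b))}
def mask(k,col):
    H,S,V=np.moveaxis(hsv[k],-1,0); sat=(S>130)&(V>50)
    return {'red':sat&((H<5)|(H>172)),'blue':sat&(H>100)&(H<130),'yellow':sat&(H>20)&(H<34),
      'spare':(S<60)&(V>45)&(V<125)}[col]
t=np.linspace(0,2*np.pi,40)
def cyl(c,x,y,parts):
    m=np.zeros((420,560),np.uint8)
    for r,z0,z1 in parts:
        P=np.array([proj(c,[x+r*np.cos(i),y+r*np.sin(i),z]) for z in (z0,z1) for i in t])
        cv2.fillConvexPoly(m,cv2.convexHull((P*16).round().astype(np.int32)),1,cv2.LINE_AA,4)
    return m>0
init={'red':(297,156),'blue':(270,203),'spare':(280,258),'yellow':(255,353)}
inside={'red':'yellow','blue':'red','yellow':'blue','spare':None}
out={}
for k,(u,v) in init.items():
    p=ray(b,u,v,.01)[:2]
    def cost(q):
        s=0
        for n,c in (('a',a),('b',b)):
            M=mask(n,k); T=cyl(c,*q,[(.039,0,.016)])
            near=cyl(c,*p,[(.06,0,.02)])
            # ignore stamp
            ig=cyl(c,*S,[(.023,.009,.035),(.018,.03,.1)]) if inside[k] else np.zeros_like(T)
            s+=((M!=T)&near&~ig).sum()
        return s
    def scost(q):
        s=0
        for n,c in (('a',a),('b',b)):
            M=mask(n,inside[k])&cyl(c,*p,[(.035,.01,.12)])
            ft=cyl(c,*q,[(.021,.010,.034),(.012,.084,.088),(.008,.088,.096)])&~cyl(c,*q,[(.016,.034,.040),(.012,.04,.084)])
            s+=(M!=ft).sum()
        return s
    def grid(f,p):
        for st in (.006,.002,.001):
            G=[(f((p[0]+i*st,p[1]+j*st)),p[0]+i*st,p[1]+j*st) for i in range(-4,5) for j in range(-4,5)]
            m=min(G)[0]; p=np.mean([g[1:] for g in G if g[0]<=m*1.01],0)
        return p,m
    S=p
    if inside[k]: S,ms=grid(scost,p); print(inside[k],'stamp',S.round(4),ms)
    p0=p.copy(); q,m=grid(cost,p); print(k,'tin',q.round(4),m, 'r',np.hypot(*q).round(3)); out[k]=(q,S)
for n,u,v in (('tape',314,206),('mouse',325,328),('stapler',235,135),('tall1',336,243),('tall2',217,217)): print(n,ray(b,u,v,.01)[:2].round(3))
I=[]
for c,(x,y,w,h) in ((a,(140,130,280,160)),(b,(190,110,180,270))):
    im=cv2.cvtColor(c['img'],cv2.COLOR_RGB2BGR); f=3 if w==180 else 2.8
    im=cv2.resize(im[y:y+h,x:x+w],None,fx=2,fy=2,interpolation=cv2.INTER_CUBIC)
    for k,(q,S) in out.items():
        for (X,Y),r,z in [(q,.039,.016),(q,.035,.010)]+([(S,.012,.084),(S,.021,.034)] if inside[k] else []):
            P=np.array([(proj(c,[X+r*np.cos(i),Y+r*np.sin(i),z])-[x,y])*2+.5 for i in t]).round().astype(np.int32)
            cv2.polylines(im,[P],True,(255,255,0),1)
    I.append(im)
H=max(i.shape[0] for i in I); W=np.zeros((H,sum(i.shape[1] for i in I),3),np.uint8); x=0
for i in I: W[:i.shape[0],x:x+i.shape[1]]=i; x+=i.shape[1]
if W.shape[1]>800: W=cv2.resize(W,None,fx=800/W.shape[1],fy=800/W.shape[1],interpolation=cv2.INTER_AREA)
cv2.imwrite('pics/ov.png',W)
E
python3 m.py
```

```text
yellow stamp [ 0.4998 -0.2585] 298
red tin [ 0.4971 -0.2526] 180 r 0.558
red stamp [ 0.5476 -0.0818] 576
blue tin [ 0.5532 -0.0818] 171 r 0.559
spare tin [0.5192 0.076 ] 233 r 0.525
blue stamp [0.5483 0.2986] 316
yellow tin [0.5483 0.2926] 155 r 0.621
tape [ 0.449 -0.078]
mouse [0.419 0.235]
stapler [ 0.669 -0.316]
tall1 [0.397 0.027]
tall2 [ 0.671 -0.026]
```

View pics/ov.png

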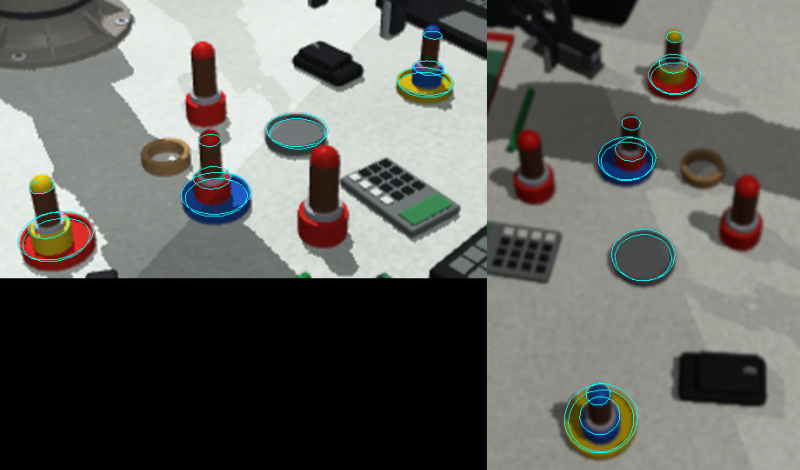

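The overlay confirms the choice: the red stamp in the blue tin, crop (210,170), is the smallest, since both desk ones are taller. The fits are good to a few mm, so I'll hover and refine with the wrist camera.

Call:
carry_out --steps '[{"dx":-0.2,"dy":-0.13},{"dx":-0.4,"dy":-0.27},{"dx":-0.62,"dy":-0.41},{"dx":-0.62,"dy":-0.41},{"dx":-0.62,"dy":-0.41},{"dx":-0.62,"dy":-0.41}]'

```text
validation failed for argument at $.st...
```

Run:
```python
from h import *
c=snap('wrist','w1'); print(status.observe()['eef_pos'],-c['R'].T@c['t'],c['R'].round(2).tolist())
for k,X in {'red':(.5476,-.0818,.094),'blue':(.5532,-.0818,.01),'tcp':(.55,-.082,.06)}.items(): print(k,proj(c,X))
```

```text
[ 6.74745036e-01 -6.32782439e-05  2.20180292e-01] [0.67539621 0.07328603 0.3720994 ] [[1.0, -0.0, -0.0], [0.0, -0.96, 0.29], [-0.0, -0.29, -0.96]]
red [119.99134077 290.63589914]
blue [156.91833237 250.62667593]
tcp [137.18771194 272.38398567]
```

View pics/w1.png

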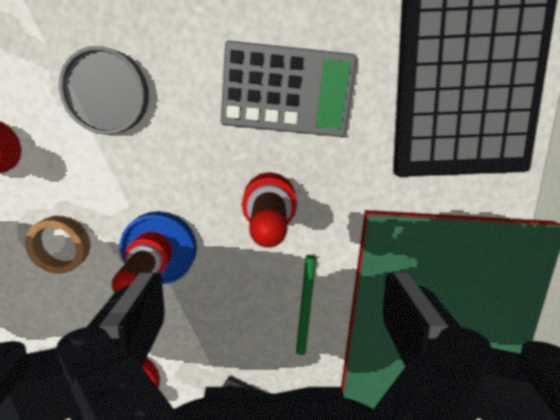

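The move was refused, probably because every key is required. The wrist view from the start pose shows the spare tin at (105,90), the blue tin with the small red stamp at (158,247), and a tall red decoy at (269,205).

Call:
carry_out --steps '[{"dx":-0.2,"dy":-0.13,"dz":0,"wx":0,"wy":0,"wz":0,"hand":85},{"dx":-0.4,"dy":-0.27,"dz":0,"wx":0,"wy":0,"wz":0,"hand":85},{"dx":-0.62,"dy":-0.41,"dz":0,"wx":0,"wy":0,"wz":0,"hand":85},{"dx":-0.62,"dy":-0.41,"dz":0,"wx":0,"wy":0,"wz":0,"hand":85},{"dx":-0.62,"dy":-0.41,"dz":0,"wx":0,"wy":0,"wz":0,"hand":85},{"dx":-0.62,"dy":-0.41,"dz":0,"wx":0,"wy":0,"wz":0,"hand":85}]'

```text
clock: 0.8
eef_pos: [0.5518, -0.0813, 0.2208]
tcp_rot: [3.141, -0.0, 1.572]
ft_force: [-0.6, 0.8, -0.0]
opening: 0.085
finger_force: 0.0
```

Run:
```python
from h import *
c=snap('wrist','w2'); print(status.observe()['eef_pos'],-c['R'].T@c['t'])
```

```text
[ 0.55189193 -0.08110696  0.22059671] [ 0.55218867 -0.00804118  0.3728385 ]
```

View pics/w2.png

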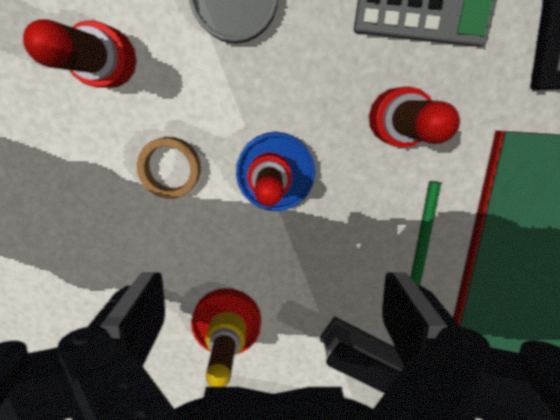

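The wrist view shows the blue tin at (276,171) with the red stamp's dome at (268,190), and the red tin at (226,322) with the yellow dome at (217,376). I'll measure from these views by colour blobs.

```bash
cat > w.py <<'E'
from h import *
def masks(c):
    H,S,V=np.moveaxis(cv2.cvtColor(c['img'],cv2.COLOR_RGB2HSV).astype(int),-1,0); s=(S>120)&(V>40)
    return {'red':s&((H<5)|(H>172)),'blue':s&(H>100)&(H<130),'yellow':s&(H>20)&(H<34),'spare':(S<60)&(V>35)&(V<135)}
def blob(m,u,v,R):
    k=np.zeros(m.shape,np.uint8); cv2.circle(k,(u,v),R,1,-1)
    return (m&(k>0)).astype(np.uint8)
def tin(c,col,u,v,R=48):
    p=cv2.findNonZero(blob(masks(c)[col],u,v,R)); h=cv2.convexHull(p)
    (x,y),ax,_=cv2.fitEllipse(h); P=ray(c,x,y,.013)
    f=c['camera_matrix'][0,0]; d=(c['R']@P+c['t'])[2]
    return P[:2].round(4),'dia',(np.array(ax)/f*d).round(4)
def dome(c,col,u,v,R=14,z=.088):
    n,l,s,ce=cv2.connectedComponentsWithStats(blob(masks(c)[col],u,v,R)); i=1+s[1:,4].argmax()
    return ce[i].round(1),ray(c,*ce[i],z)[:2].round(4)
E
python3 - <<'E'
from w import *
c=load('w2'); d=load('w1')
print('blue tin',tin(c,'blue',276,171)); print('red tin',tin(c,'red',226,322,44))
print('blue tin w1',tin(d,'blue',158,247)); print('spare',tin(d,'spare',105,90,50))
print('red dome',dome(c,'red',268,192)); print('yel dome',dome(c,'yellow',217,376,13))
print('red foot top',ray(c,270,176,.034)[:2],'yel',ray(c,226,330,.034)[:2])
E
```

```text
blue tin (array([ 0.5543, -0.0784]), 'dia', array([0.0759, 0.0764]))
red tin (array([ 0.5003, -0.2469]), 'dia', array([0.0736, 0.0766]))
blue tin w1 (array([ 0.5553, -0.0771]), 'dia', array([0.0738, 0.0778]))
spare (array([0.5228, 0.078 ]), 'dia', array([0.0767, 0.0906]))
red dome (array([268.1, 191.3]), array([ 0.5483, -0.0796]))
yel dome (array([217.6, 375.5]), array([ 0.5013, -0.2538]))
red foot top [ 0.54937875 -0.07865009] yel [ 0.50297899 -0.2428829 ]
```

Call:
carry_out --steps '[{"dx":-0.012,"dy":0.005,"dz":-0.25,"wx":0,"wy":0,"wz":0,"hand":60},{"dx":-0.012,"dy":0.005,"dz":-0.45,"wx":0,"wy":0,"wz":0,"hand":60},{"dx":-0.012,"dy":0.005,"dz":-0.6,"wx":0,"wy":0,"wz":0,"hand":60},{"dx":-0.012,"dy":0.005,"dz":-0.7,"wx":0,"wy":0,"wz":0,"hand":60},{"dx":-0.012,"dy":0.005,"dz":-0.8,"wx":0,"wy":0,"wz":0,"hand":60},{"dx":-0.012,"dy":0.005,"dz":-0.8,"wx":0,"wy":0,"wz":0,"hand":60},{"dx":-0.012,"dy":0.005,"dz":-0.8,"wx":0,"wy":0,"wz":0,"hand":60}]'

```text
clock: 1.55
eef_pos: [0.549, -0.0805, 0.0605]
tcp_rot: [-3.141, -0.0, 1.572]
ft_force: [0.5, -0.2, 0.2]
opening: 0.0596
finger_force: 0.0
```

Call:
carry_out --steps '[{"dx":0,"dy":0,"dz":0,"wx":0,"wy":0,"wz":0,"hand":15},{"dx":0,"dy":0,"dz":0,"wx":0,"wy":0,"wz":0,"hand":15},{"dx":0,"dy":0,"dz":0,"wx":0,"wy":0,"wz":0,"hand":15},{"dx":0,"dy":0,"dz":0,"wx":0,"wy":0,"wz":0,"hand":15},{"dx":0,"dy":0,"dz":0,"wx":0,"wy":0,"wz":0,"hand":15},{"dx":0,"dy":0,"dz":0,"wx":0,"wy":0,"wz":0,"hand":15},{"dx":0,"dy":0,"dz":0,"wx":0,"wy":0,"wz":0,"hand":15},{"dx":0,"dy":0,"dz":0,"wx":0,"wy":0,"wz":0,"hand":15}]'

```text
clock: 2.35
eef_pos: [0.5492, -0.081, 0.0618]
tcp_rot: [3.14, -0.0, 1.571]
ft_force: [-2.2, -0.0, 8.2]
opening: 0.0212
finger_force: 58.4
```

Call:
carry_out --steps '[{"dx":0,"dy":0,"dz":0.05,"wx":0,"wy":0,"wz":0,"hand":15},{"dx":0,"dy":0,"dz":0.15,"wx":0,"wy":0,"wz":0,"hand":15},{"dx":0,"dy":0,"dz":0.3,"wx":0,"wy":0,"wz":0,"hand":15},{"dx":0,"dy":0,"dz":0.5,"wx":0,"wy":0,"wz":0,"hand":15},{"dx":0,"dy":0,"dz":0.5,"wx":0,"wy":0,"wz":0,"hand":15},{"dx":0,"dy":0,"dz":0.5,"wx":0,"wy":0,"wz":0,"hand":15}]'

```text
clock: 2.95
eef_pos: [0.5491, -0.081, 0.1621]
tcp_rot: [3.139, -0.0, 1.571]
ft_force: [0.5, 0.3, -1.2]
opening: 0.0206
finger_force: 59.0
```

Run:
```python
from h import *
b=snap('side','s3');a=snap('scene','a3'); print(status.observe()['eef_pos'])
I=[]
for c in (a,b):
    u,v=proj(c,[.549,-.08,.12]).round().astype(int); im=c['img'][v-70:v+70,u-70:u+70,::-1]; print(u,v)
    I.append(cv2.resize(im,(400,400),interpolation=cv2.INTER_CUBIC))
cv2.imwrite('pics/g3.png',np.hstack(I))
```

```text
[ 0.54806469 -0.08097684  0.16021661]
260 194
272 169
```

View pics/g3.png

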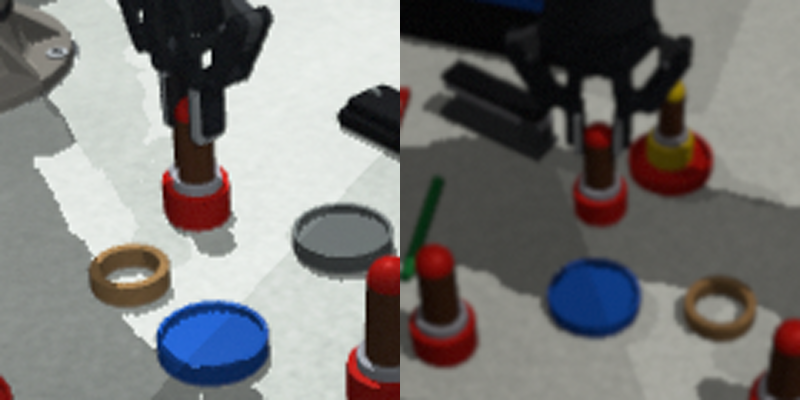

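The red stamp is held upright and clear of the tin. Scene crop: foot at (197,200), empty blue tin at (213,340), spare tin at (343,235). I'll measure the offset in the hand and the tins with silhouette fits in both fixed cameras.

```bash
cat > fit.py <<'E'
from w import *
from scipy.optimize import minimize
t=np.linspace(0,2*np.pi,48)
def cyl(c,x,y,r,z0,z1,U=4):
    P=np.array([proj(c,[x+r*np.cos(i),y+r*np.sin(i),z]) for z in (z0,z1) for i in t])
    m=np.zeros((420*U,560*U),np.uint8)
    cv2.fillConvexPoly(m,cv2.convexHull((((P+.5)*U-.5)*16).round().astype(np.int32)),255,cv2.LINE_AA,4)
    return cv2.resize(m,(560,420),interpolation=cv2.INTER_AREA)/255.
def fit(cams,col,p0,r,h,z=0.,freez=False,grow=1.5):
    M=[]
    for c in cams:
        m=masks(c)[col]&(cyl(c,p0[0],p0[1],r*grow,z-.01,z+h+.006)>0)
        n,l,s,_=cv2.connectedComponentsWithStats(m.astype(np.uint8)); k=(l==1+s[1:,4].argmax()).astype(np.uint8)
        q=np.zeros_like(k); cv2.fillConvexPoly(q,cv2.convexHull(cv2.findNonZero(k)),1); M.append(q)
    f=lambda q: sum(np.abs(m-cyl(c,q[0],q[1],r,(q[2] if freez else z),(q[2] if freez else z)+h)).sum() for c,m in zip(cams,M))
    x0=list(p0)+([z] if freez else [])
    S=np.array([x0]+[np.array(x0)+.006*e for e in np.eye(len(x0))])
    R=minimize(f,x0,method='Nelder-Mead',options=dict(initial_simplex=S,xatol=1e-4,fatol=.5))
    return R.x.round(4),round(R.fun),[int(m.sum()) for m in M]
E
python3 - <<'E'
from fit import *
a,b=load('a3'),load('s3')
print('red foot',fit([a,b],'red',(.549,-.083),.021,.024,.11,True))
for n,C in (('both',[a,b]),('scene',[a]),('side',[b])):
    print(n,'blue tin',fit(C,'blue',(.553,-.08),.039,.016)); print(n,'spare',fit(C,'spare',(.521,.077),.039,.016,grow=1.15))
E
```

```text
red foot (array([ 0.548 , -0.0838,  0.1113]), 143, [451, 265])
both blue tin (array([ 0.5536, -0.0813]), 149, [963, 715])
both spare (array([0.519 , 0.0754]), 197, [771, 1138])
scene blue tin (array([ 0.5524, -0.0806]), 65, [963])
scene spare (array([0.5192, 0.0734]), 44, [771])
side blue tin (array([ 0.555 , -0.0832]), 76, [715])
side spare (array([0.5189, 0.0777]), 127, [1138])
```

Call:
carry_out --steps '[{"dx":-0.02,"dy":0.1,"dz":0,"wx":0,"wy":0,"wz":0,"hand":15},{"dx":-0.05,"dy":0.25,"dz":0,"wx":0,"wy":0,"wz":0,"hand":15},{"dx":-0.07,"dy":0.4,"dz":0,"wx":0,"wy":0,"wz":0,"hand":15},{"dx":-0.1,"dy":0.55,"dz":0,"wx":0,"wy":0,"wz":0,"hand":15},{"dx":-0.13,"dy":0.7,"dz":0,"wx":0,"wy":0,"wz":0,"hand":15},{"dx":-0.14,"dy":0.8,"dz":0,"wx":0,"wy":0,"wz":0,"hand":15},{"dx":-0.14,"dy":0.8,"dz":0,"wx":0,"wy":0,"wz":0,"hand":15},{"dx":-0.14,"dy":0.8,"dz":-0.15,"wx":0,"wy":0,"wz":0,"hand":15},{"dx":-0.14,"dy":0.8,"dz":-0.3,"wx":0,"wy":0,"wz":0,"hand":15},{"dx":-0.14,"dy":0.8,"dz":-0.4,"wx":0,"wy":0,"wz":0,"hand":15},{"dx":-0.14,"dy":0.8,"dz":-0.46,"wx":0,"wy":0,"wz":0,"hand":15},{"dx":-0.14,"dy":0.8,"dz":-0.46,"wx":0,"wy":0,"wz":0,"hand":15}]'

```text
clock: 4.25
eef_pos: [0.5194, 0.0783, 0.0669]
tcp_rot: [-3.138, 0.001, 1.57]
ft_force: [-0.3, -0.4, -0.8]
opening: 0.0213
finger_force: 59.1
```

Call:
carry_out --steps '[{"dx":0,"dy":0,"dz":-0.02,"wx":0,"wy":0,"wz":0,"hand":15},{"dx":0,"dy":0,"dz":-0.035,"wx":0,"wy":0,"wz":0,"hand":15},{"dx":0,"dy":0,"dz":-0.035,"wx":0,"wy":0,"wz":0,"hand":15},{"dx":0,"dy":0,"dz":-0.035,"wx":0,"wy":0,"wz":0,"hand":15}]'

```text
clock: 4.65
eef_pos: [0.5208, 0.079, 0.0621]
tcp_rot: [3.141, -0.0, 1.571]
ft_force: [0.3, -0.3, -0.5]
opening: 0.0209
finger_force: 59.1
```

Continue down to contact, about 1–2 mm more.

Call:
carry_out --steps '[{"dx":0,"dy":0,"dz":-0.005,"wx":0,"wy":0,"wz":0,"hand":15},{"dx":0,"dy":0,"dz":-0.01,"wx":0,"wy":0,"wz":0,"hand":15},{"dx":0,"dy":0,"dz":-0.01,"wx":0,"wy":0,"wz":0,"hand":15}]'

```text
clock: 4.95
eef_pos: [0.5213, 0.0792, 0.0616]
tcp_rot: [3.14, -0.001, 1.571]
ft_force: [-9.6, -1.5, 33.8]
opening: 0.0212
finger_force: 62.7
```

Call:
carry_out --steps '[{"dx":0,"dy":0,"dz":0.008,"wx":0,"wy":0,"wz":0,"hand":15},{"dx":0,"dy":0,"dz":0.008,"wx":0,"wy":0,"wz":0,"hand":50},{"dx":0,"dy":0,"dz":0.008,"wx":0,"wy":0,"wz":0,"hand":50},{"dx":0,"dy":0,"dz":0.008,"wx":0,"wy":0,"wz":0,"hand":50},{"dx":0,"dy":0,"dz":0.008,"wx":0,"wy":0,"wz":0,"hand":50},{"dx":0,"dy":0,"dz":0.1,"wx":0,"wy":0,"wz":0,"hand":60},{"dx":0,"dy":0,"dz":0.3,"wx":0,"wy":0,"wz":0,"hand":60},{"dx":0,"dy":0,"dz":0.5,"wx":0,"wy":0,"wz":0,"hand":60},{"dx":0,"dy":0.2,"dz":0.7,"wx":0,"wy":0,"wz":0,"hand":60},{"dx":0.05,"dy":0.4,"dz":0.8,"wx":0,"wy":0,"wz":0,"hand":60},{"dx":0.1,"dy":0.6,"dz":0.8,"wx":0,"wy":0,"wz":0,"hand":60},{"dx":0.14,"dy":0.8,"dz":0.8,"wx":0,"wy":0,"wz":0,"hand":60}]'

```text
clock: 6.15
eef_pos: [0.5492, 0.241, 0.2208]
tcp_rot: [3.14, -0.001, 1.571]
ft_force: [0.3, -1.1, -0.3]
opening: 0.06
finger_force: 0.0
```

Call:
carry_out --steps '[{"dx":0,"dy":0.15,"dz":0,"wx":0,"wy":0,"wz":0,"hand":60},{"dx":0,"dy":0.28,"dz":0,"wx":0,"wy":0,"wz":0,"hand":60},{"dx":0,"dy":0.28,"dz":0,"wx":0,"wy":0,"wz":0,"hand":60},{"dx":0,"dy":0.28,"dz":0,"wx":0,"wy":0,"wz":0,"hand":60}]'

```text
clock: 6.55
eef_pos: [0.5483, 0.2951, 0.2191]
tcp_rot: [-3.141, 0.001, 1.572]
ft_force: [0.0, 0.6, -0.1]
opening: 0.0599
finger_force: 0.0
```

Run:
```python
from fit import *
w=snap('wrist','w4');a=snap('scene','a4');b=snap('side','s4'); print(status.observe()['eef_pos'])
im=[cv2.resize(w['img'][:,:,::-1],(400,300)),cv2.resize(a['img'][120:300,200:440,::-1],(400,300))]
cv2.imwrite('pics/v4.png',np.hstack(im))
```

```text
[0.54880956 0.29376769 0.21956049]
```

View pics/v4.png

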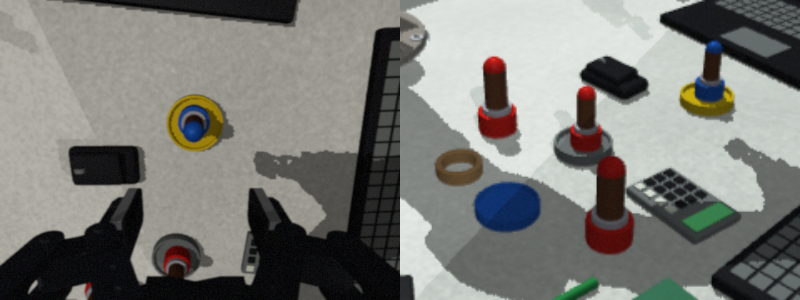

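The red stamp stands upright in the spare tin, scene crop (585,120). The wrist view, scaled, shows the blue dome at (193,131) in the yellow tin at (195,123).

Run:
```python
from fit import *
w,a,b=load('w4'),load('a4'),load('s4')
print('wrist tin',tin(w,'yellow',273,172),'dome',dome(w,'blue',270,185,13))
print('fixed tin',fit([a],'yellow',(.548,.293),.039,.016,grow=1.2))
for n,C in (('a',[a]),): print(n,'blue foot',fit(C,'blue',(.548,.297),.021,.024,.01,grow=1.3),dome(a,'blue',388,149,8))
```

```text
wrist tin (array([0.548 , 0.2976]), 'dia', array([0.0766, 0.0769])) dome (array([270.1, 184.8]), array([0.5462, 0.3023]))
fixed tin (array([0.5473, 0.2937]), 66, [542])
a blue foot (array([0.5444, 0.3011]), 58, [221]) (array([388.2, 147.7]), array([0.5458, 0.2998]))
```

Call:
carry_out --steps '[{"dx":-0.012,"dy":0.02,"dz":-0.25,"wx":0,"wy":0,"wz":0,"hand":60},{"dx":-0.012,"dy":0.02,"dz":-0.45,"wx":0,"wy":0,"wz":0,"hand":60},{"dx":-0.012,"dy":0.02,"dz":-0.6,"wx":0,"wy":0,"wz":0,"hand":60},{"dx":-0.012,"dy":0.02,"dz":-0.7,"wx":0,"wy":0,"wz":0,"hand":60},{"dx":-0.012,"dy":0.02,"dz":-0.795,"wx":0,"wy":0,"wz":0,"hand":60},{"dx":-0.012,"dy":0.02,"dz":-0.795,"wx":0,"wy":0,"wz":0,"hand":60},{"dx":-0.012,"dy":0.02,"dz":-0.795,"wx":0,"wy":0,"wz":0,"hand":15},{"dx":-0.012,"dy":0.02,"dz":-0.795,"wx":0,"wy":0,"wz":0,"hand":15},{"dx":-0.012,"dy":0.02,"dz":-0.795,"wx":0,"wy":0,"wz":0,"hand":15},{"dx":-0.012,"dy":0.02,"dz":-0.795,"wx":0,"wy":0,"wz":0,"hand":15},{"dx":-0.012,"dy":0.02,"dz":-0.795,"wx":0,"wy":0,"wz":0,"hand":15},{"dx":-0.012,"dy":0.02,"dz":-0.795,"wx":0,"wy":0,"wz":0,"hand":15}]'

```text
clock: 7.9
eef_pos: [0.5468, 0.2993, 0.0622]
tcp_rot: [3.14, -0.001, 1.571]
ft_force: [-1.2, -0.8, 6.5]
opening: 0.0211
finger_force: 58.4
```

Call:
carry_out --steps '[{"dx":0,"dy":0,"dz":0,"wx":0,"wy":0,"wz":0,"hand":15},{"dx":0,"dy":0,"dz":0.05,"wx":0,"wy":0,"wz":0,"hand":15},{"dx":0,"dy":0,"dz":0.15,"wx":0,"wy":0,"wz":0,"hand":15},{"dx":0,"dy":0,"dz":0.35,"wx":0,"wy":0,"wz":0,"hand":15},{"dx":0,"dy":0,"dz":0.55,"wx":0,"wy":0,"wz":0,"hand":15},{"dx":0,"dy":0,"dz":0.75,"wx":0,"wy":0,"wz":0,"hand":15},{"dx":0,"dy":0,"dz":0.75,"wx":0,"wy":0,"wz":0,"hand":15},{"dx":0,"dy":0,"dz":0.75,"wx":0,"wy":0,"wz":0,"hand":15}]'

```text
clock: 8.7
eef_pos: [0.5466, 0.2992, 0.2126]
tcp_rot: [3.139, -0.002, 1.571]
ft_force: [0.2, 0.8, -1.2]
opening: 0.0211
finger_force: 58.9
```

Run:
```python
from fit import *
a=snap('scene','a5');b=snap('side','s5'); s=status.observe();print(s['eef_pos'],s['opening'])
for n,C in (('both',[a,b]),('a',[a])): print(n,fit(C,'blue',(.546,.298),.021,.024,s['eef_pos'][2]-.051,n=='both'))
print('yel tin',fit([a,b],'yellow',(.547,.294),.039,.016,grow=1.3))
I=[]
for c in (a,b):
    u,v=proj(c,[.546,.298,.14]).round().astype(int); im=c['img'][max(v-70,0):v+70,u-70:u+70,::-1]
    I.append(cv2.resize(im,(400,400),interpolation=cv2.INTER_CUBIC))
cv2.imwrite('pics/g5.png',np.hstack(I))
```

```text
[0.54570819 0.29869247 0.21027662] 0.021019905381969614
both (array([0.5459, 0.2994, 0.1587]), 253, [271, 475])
a (array([0.5459, 0.2996]), 40, [271])
yel tin (array([0.549 , 0.2939]), 132, [570, 1393])
```

View pics/g5.png

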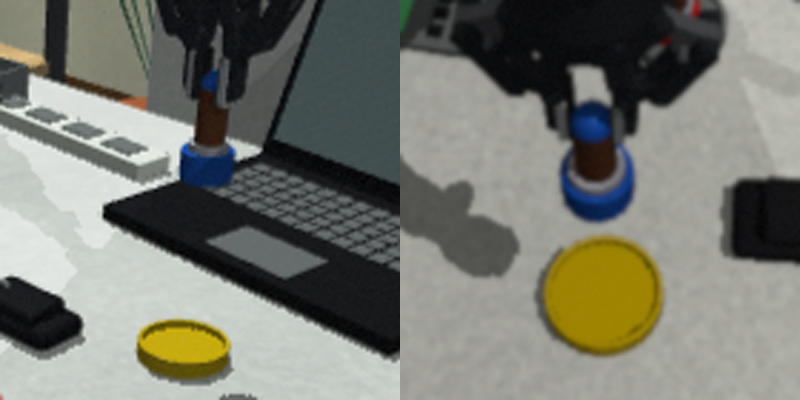

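Blue is held upright, centred under the TCP, and the yellow tin is empty. Now carry it to the blue tin.

Call:
carry_out --steps '[{"dx":0,"dy":-0.1,"dz":0,"wx":0,"wy":0,"wz":0,"hand":15},{"dx":0,"dy":-0.28,"dz":0,"wx":0,"wy":0,"wz":0,"hand":15},{"dx":0.02,"dy":-0.46,"dz":0,"wx":0,"wy":0,"wz":0,"hand":15},{"dx":0.03,"dy":-0.64,"dz":0,"wx":0,"wy":0,"wz":0,"hand":15},{"dx":0.04,"dy":-0.82,"dz":0,"wx":0,"wy":0,"wz":0,"hand":15},{"dx":0.04,"dy":-1,"dz":0,"wx":0,"wy":0,"wz":0,"hand":15}]'

```text
clock: 9.4
eef_pos: [0.5535, 0.0966, 0.2096]
tcp_rot: [-3.14, 0.001, 1.57]
ft_force: [0.2, 0.3, -1.1]
opening: 0.0213
finger_force: 58.9
```

Call:
carry_out --steps '[{"dx":0,"dy":-0.18,"dz":0,"wx":0,"wy":0,"wz":0,"hand":15},{"dx":0,"dy":-0.36,"dz":0,"wx":0,"wy":0,"wz":0,"hand":15},{"dx":0,"dy":-0.54,"dz":0,"wx":0,"wy":0,"wz":0,"hand":15},{"dx":0,"dy":-0.72,"dz":0,"wx":0,"wy":0,"wz":0,"hand":15},{"dx":0,"dy":-0.84,"dz":-0.05,"wx":0,"wy":0,"wz":0,"hand":15},{"dx":0,"dy":-0.9,"dz":-0.2,"wx":0,"wy":0,"wz":0,"hand":15},{"dx":0,"dy":-0.9,"dz":-0.4,"wx":0,"wy":0,"wz":0,"hand":15},{"dx":0,"dy":-0.9,"dz":-0.55,"wx":0,"wy":0,"wz":0,"hand":15},{"dx":0,"dy":-0.9,"dz":-0.66,"wx":0,"wy":0,"wz":0,"hand":15},{"dx":0,"dy":-0.9,"dz":-0.72,"wx":0,"wy":0,"wz":0,"hand":15},{"dx":0,"dy":-0.9,"dz":-0.74,"wx":0,"wy":0,"wz":0,"hand":15},{"dx":0,"dy":-0.9,"dz":-0.745,"wx":0,"wy":0,"wz":0,"hand":15}]'

```text
clock: 10.6
eef_pos: [0.5533, -0.0816, 0.0623]
tcp_rot: [-3.14, 0.0, 1.57]
ft_force: [-13.3, 0.1, 26.9]
opening: 0.0215
finger_force: 62.0
```

Call:
carry_out --steps '[{"dx":0,"dy":0,"dz":0,"wx":0,"wy":0,"wz":0,"hand":15},{"dx":0,"dy":0,"dz":0,"wx":0,"wy":0,"wz":0,"hand":15}]'

```text
clock: 10.8
eef_pos: [0.5532, -0.0815, 0.0624]
tcp_rot: [-3.14, 0.0, 1.57]
ft_force: [-8.7, -0.6, 12.8]
opening: 0.0209
finger_force: 60.5
```

Call:
carry_out --steps '[{"dx":0,"dy":0,"dz":0.005,"wx":0,"wy":0,"wz":0,"hand":50},{"dx":0,"dy":0,"dz":0.005,"wx":0,"wy":0,"wz":0,"hand":50},{"dx":0,"dy":0,"dz":0.005,"wx":0,"wy":0,"wz":0,"hand":50},{"dx":0,"dy":0,"dz":0.1,"wx":0,"wy":0,"wz":0,"hand":60},{"dx":0,"dy":0,"dz":0.3,"wx":0,"wy":0,"wz":0,"hand":60},{"dx":0,"dy":0,"dz":0.5,"wx":0,"wy":0,"wz":0,"hand":60},{"dx":-0.05,"dy":-0.2,"dz":0.7,"wx":0,"wy":0,"wz":0,"hand":60},{"dx":-0.12,"dy":-0.4,"dz":0.79,"wx":0,"wy":0,"wz":0,"hand":60},{"dx":-0.2,"dy":-0.6,"dz":0.79,"wx":0,"wy":0,"wz":0,"hand":60},{"dx":-0.27,"dy":-0.8,"dz":0.79,"wx":0,"wy":0,"wz":0,"hand":60},{"dx":-0.27,"dy":-0.885,"dz":0.79,"wx":0,"wy":0,"wz":0,"hand":60},{"dx":-0.27,"dy":-0.885,"dz":0.79,"wx":0,"wy":0,"wz":0,"hand":60}]'

```text
clock: 12.0
eef_pos: [0.4993, -0.261, 0.2198]
tcp_rot: [3.141, 0.001, 1.567]
ft_force: [1.3, -0.4, -0.1]
opening: 0.06
finger_force: 0.0
```

Run:
```python
from fit import *
w=snap('wrist','w6');a=snap('scene','a6'); s=status.observe();print(s['eef_pos'],s['opening'])
c=w; 
for k,X in {'tin':(.499,-.25,.013),'dome':(.5,-.258,.088)}.items(): print(k,proj(c,X))
print(tin(w,'red',*proj(c,(.499,-.25,.013)).round().astype(int).tolist()),dome(w,'yellow',*proj(c,(.5,-.255,.088)).round().astype(int).tolist(),15))
im=[cv2.resize(w['img'][:,:,::-1],(400,300)),cv2.resize(a['img'][120:300,140:380,::-1],(400,300))]
cv2.imwrite('pics/v6.png',np.hstack(im))
```

```text
[ 0.50021549 -0.25773701  0.21949639] 0.059906068472971676
tin [272.36656936 163.01262743]
dome [273.48339878 189.78077527]
(array([ 0.4996, -0.2494]), 'dia', array([0.0763, 0.0765])) (array([274. , 185.8]), array([ 0.5004, -0.2548]))
```

View pics/v6.png

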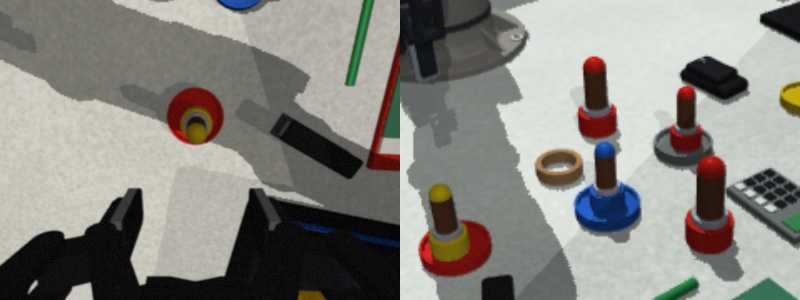

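Blue stands upright in the blue tin at scene crop (605,190), and the gripper is right over the yellow stamp, dome at (196,132).

Call:
carry_out --steps '[{"dx":0,"dy":0,"dz":-0.25,"wx":0,"wy":0,"wz":0,"hand":60},{"dx":0,"dy":0,"dz":-0.45,"wx":0,"wy":0,"wz":0,"hand":60},{"dx":0,"dy":0,"dz":-0.6,"wx":0,"wy":0,"wz":0,"hand":60},{"dx":0,"dy":0,"dz":-0.7,"wx":0,"wy":0,"wz":0,"hand":60},{"dx":0,"dy":0,"dz":-0.79,"wx":0,"wy":0,"wz":0,"hand":60},{"dx":0,"dy":0,"dz":-0.79,"wx":0,"wy":0,"wz":0,"hand":60},{"dx":0,"dy":0,"dz":-0.79,"wx":0,"wy":0,"wz":0,"hand":15},{"dx":0,"dy":0,"dz":-0.79,"wx":0,"wy":0,"wz":0,"hand":15},{"dx":0,"dy":0,"dz":-0.79,"wx":0,"wy":0,"wz":0,"hand":15},{"dx":0,"dy":0,"dz":-0.79,"wx":0,"wy":0,"wz":0,"hand":15},{"dx":0,"dy":0,"dz":-0.79,"wx":0,"wy":0,"wz":0,"hand":15},{"dx":0,"dy":0,"dz":-0.79,"wx":0,"wy":0,"wz":0,"hand":15}]'

```text
clock: 13.3
eef_pos: [0.5009, -0.2581, 0.063]
tcp_rot: [3.14, 0.0, 1.571]
ft_force: [-1.7, 1.5, 8.0]
opening: 0.0214
finger_force: 58.4
```

Call:
carry_out --steps '[{"dx":0,"dy":0,"dz":0,"wx":0,"wy":0,"wz":0,"hand":15},{"dx":0,"dy":0,"dz":0.05,"wx":0,"wy":0,"wz":0,"hand":15},{"dx":0,"dy":0,"dz":0.15,"wx":0,"wy":0,"wz":0,"hand":15},{"dx":0,"dy":0,"dz":0.35,"wx":0,"wy":0,"wz":0,"hand":15},{"dx":0,"dy":0,"dz":0.55,"wx":0,"wy":0,"wz":0,"hand":15},{"dx":0,"dy":0,"dz":0.75,"wx":0,"wy":0,"wz":0,"hand":15},{"dx":0,"dy":0,"dz":0.75,"wx":0,"wy":0,"wz":0,"hand":15},{"dx":0,"dy":0,"dz":0.75,"wx":0,"wy":0,"wz":0,"hand":15}]'

```text
clock: 14.1
eef_pos: [0.5005, -0.2581, 0.2132]
tcp_rot: [3.139, 0.001, 1.571]
ft_force: [-0.1, 1.2, -1.6]
opening: 0.0211
finger_force: 59.0
```

Run:
```python
from fit import *
a=snap('scene','a7');b=snap('side','s7'); s=status.observe();print(s['eef_pos'],s['opening'])
print('yellow',fit([a,b],'yellow',(.5,-.258),.021,.024,s['eef_pos'][2]-.051,True,grow=1.3))
for n,C in (('both',[a,b]),('a',[a]),('b',[b])): print('red tin',n,fit(C,'red',(.498,-.253),.039,.016,grow=1.2))
```

```text
[ 0.49964096 -0.25774448  0.21117853] 0.020639047846662793
yellow (array([ 0.498 , -0.2571,  0.1581]), 214, [529, 190])
red tin both (array([ 0.4987, -0.2519]), 131, [1183, 565])
red tin a (array([ 0.4979, -0.2517]), 60, [1183])
red tin b (array([ 0.4998, -0.2528]), 66, [565])
```

Yellow is held, and the offset is small. Carry it to the yellow tin at (0.549, 0.294).

Call:
carry_out --steps '[{"dx":0,"dy":0.1,"dz":0,"wx":0,"wy":0,"wz":0,"hand":15},{"dx":0.03,"dy":0.28,"dz":0,"wx":0,"wy":0,"wz":0,"hand":15},{"dx":0.06,"dy":0.46,"dz":0,"wx":0,"wy":0,"wz":0,"hand":15},{"dx":0.08,"dy":0.64,"dz":0,"wx":0,"wy":0,"wz":0,"hand":15},{"dx":0.1,"dy":0.82,"dz":0,"wx":0,"wy":0,"wz":0,"hand":15},{"dx":0.12,"dy":1,"dz":0,"wx":0,"wy":0,"wz":0,"hand":15}]'

```text
clock: 14.8
eef_pos: [0.5234, -0.0566, 0.2104]
tcp_rot: [-3.139, 0.0, 1.571]
ft_force: [1.2, 0.4, -1.5]
opening: 0.0208
finger_force: 59.0
```

Call:
carry_out --steps '[{"dx":0.02,"dy":0.18,"dz":0,"wx":0,"wy":0,"wz":0,"hand":15},{"dx":0.05,"dy":0.36,"dz":0,"wx":0,"wy":0,"wz":0,"hand":15},{"dx":0.08,"dy":0.54,"dz":0,"wx":0,"wy":0,"wz":0,"hand":15},{"dx":0.1,"dy":0.72,"dz":0,"wx":0,"wy":0,"wz":0,"hand":15},{"dx":0.12,"dy":0.9,"dz":0,"wx":0,"wy":0,"wz":0,"hand":15},{"dx":0.13,"dy":1,"dz":0,"wx":0,"wy":0,"wz":0,"hand":15}]'

```text
clock: 15.4
eef_pos: [0.5493, 0.1451, 0.2102]
tcp_rot: [-3.139, -0.0, 1.573]
ft_force: [0.5, -0.4, -0.6]
opening: 0.0215
finger_force: 59.0
```

Call:
carry_out --steps '[{"dx":0,"dy":0.15,"dz":0,"wx":0,"wy":0,"wz":0,"hand":15},{"dx":0,"dy":0.33,"dz":0,"wx":0,"wy":0,"wz":0,"hand":15},{"dx":0,"dy":0.5,"dz":0,"wx":0,"wy":0,"wz":0,"hand":15},{"dx":0,"dy":0.65,"dz":0,"wx":0,"wy":0,"wz":0,"hand":15},{"dx":0,"dy":0.755,"dz":-0.1,"wx":0,"wy":0,"wz":0,"hand":15},{"dx":0,"dy":0.755,"dz":-0.25,"wx":0,"wy":0,"wz":0,"hand":15},{"dx":0,"dy":0.755,"dz":-0.4,"wx":0,"wy":0,"wz":0,"hand":15},{"dx":0,"dy":0.755,"dz":-0.55,"wx":0,"wy":0,"wz":0,"hand":15},{"dx":0,"dy":0.755,"dz":-0.66,"wx":0,"wy":0,"wz":0,"hand":15},{"dx":0,"dy":0.755,"dz":-0.72,"wx":0,"wy":0,"wz":0,"hand":15},{"dx":0,"dy":0.755,"dz":-0.74,"wx":0,"wy":0,"wz":0,"hand":15},{"dx":0,"dy":0.755,"dz":-0.745,"wx":0,"wy":0,"wz":0,"hand":15}]'

```text
clock: 16.6
eef_pos: [0.5496, 0.2931, 0.0632]
tcp_rot: [-3.14, 0.0, 1.571]
ft_force: [-10.4, -3.8, 25.2]
opening: 0.0211
finger_force: 61.7
```

Call:
carry_out --steps '[{"dx":0,"dy":0,"dz":0,"wx":0,"wy":0,"wz":0,"hand":15},{"dx":0,"dy":0,"dz":0,"wx":0,"wy":0,"wz":0,"hand":15}]'

```text
clock: 16.8
eef_pos: [0.5495, 0.293, 0.0633]
tcp_rot: [-3.14, 0.0, 1.571]
ft_force: [-7.0, -1.9, 12.8]
opening: 0.0209
finger_force: 60.6
```

Call:
carry_out --steps '[{"dx":0,"dy":0,"dz":0.005,"wx":0,"wy":0,"wz":0,"hand":50},{"dx":0,"dy":0,"dz":0.005,"wx":0,"wy":0,"wz":0,"hand":50},{"dx":0,"dy":0,"dz":0.005,"wx":0,"wy":0,"wz":0,"hand":50},{"dx":0,"dy":0,"dz":0.1,"wx":0,"wy":0,"wz":0,"hand":60},{"dx":0,"dy":0,"dz":0.3,"wx":0,"wy":0,"wz":0,"hand":60},{"dx":0,"dy":0,"dz":0.5,"wx":0,"wy":0,"wz":0,"hand":60},{"dx":0,"dy":-0.15,"dz":0.7,"wx":0,"wy":0,"wz":0,"hand":60},{"dx":-0.05,"dy":-0.35,"dz":0.785,"wx":0,"wy":0,"wz":0,"hand":60},{"dx":-0.1,"dy":-0.55,"dz":0.785,"wx":0,"wy":0,"wz":0,"hand":60},{"dx":-0.15,"dy":-0.75,"dz":0.785,"wx":0,"wy":0,"wz":0,"hand":60},{"dx":-0.15,"dy":-0.9,"dz":0.785,"wx":0,"wy":0,"wz":0,"hand":60},{"dx":-0.15,"dy":-1,"dz":0.785,"wx":0,"wy":0,"wz":0,"hand":60}]'

```text
clock: 18.0
eef_pos: [0.5199, 0.0904, 0.2199]
tcp_rot: [3.141, 0.0, 1.569]
ft_force: [0.6, 0.9, -0.4]
opening: 0.0601
finger_force: 0.0
```

Call:
carry_out --steps '[{"dx":0,"dy":-0.08,"dz":0,"wx":0,"wy":0,"wz":0,"hand":60},{"dx":0,"dy":-0.08,"dz":0,"wx":0,"wy":0,"wz":0,"hand":60},{"dx":0,"dy":-0.08,"dz":0,"wx":0,"wy":0,"wz":0,"hand":60}]'

```text
clock: 18.3
eef_pos: [0.5202, 0.0772, 0.2196]
tcp_rot: [3.142, -0.0, 1.57]
ft_force: [0.1, 1.0, 0.0]
opening: 0.0604
finger_force: 0.0
```

Run:
```python
from fit import *
w=snap('wrist','w8');a=snap('scene','a8'); s=status.observe();print(s['eef_pos'],s['opening'])
p=proj(w,(.5196,.079,.088)).round().astype(int).tolist(); print(p,dome(w,'red',*p,14))
im=[cv2.resize(w['img'][:,:,::-1],(400,300)),cv2.resize(a['img'][120:300,200:440,::-1],(400,300))]
cv2.imwrite('pics/v8.png',np.hstack(im))
```

```text
[0.52017894 0.07793348 0.21958465] 0.060170239590921486
[272, 192] (array([272.2, 191. ]), array([0.5199, 0.0794]))
```

View pics/v8.png

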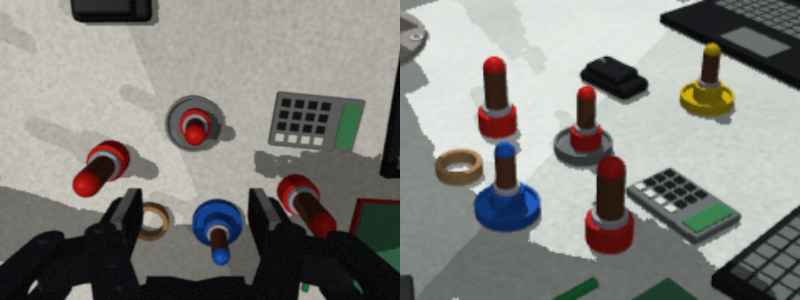

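Yellow is upright in the yellow tin at (708,85), blue is in the blue tin, and the red dome, wrist (195,136), is under the gripper.

Call:
carry_out --steps '[{"dx":0,"dy":-0.005,"dz":-0.25,"wx":0,"wy":0,"wz":0,"hand":60},{"dx":0,"dy":-0.005,"dz":-0.45,"wx":0,"wy":0,"wz":0,"hand":60},{"dx":0,"dy":-0.005,"dz":-0.6,"wx":0,"wy":0,"wz":0,"hand":60},{"dx":0,"dy":-0.005,"dz":-0.7,"wx":0,"wy":0,"wz":0,"hand":60},{"dx":0,"dy":-0.005,"dz":-0.79,"wx":0,"wy":0,"wz":0,"hand":60},{"dx":0,"dy":-0.005,"dz":-0.79,"wx":0,"wy":0,"wz":0,"hand":60},{"dx":0,"dy":-0.005,"dz":-0.79,"wx":0,"wy":0,"wz":0,"hand":15},{"dx":0,"dy":-0.005,"dz":-0.79,"wx":0,"wy":0,"wz":0,"hand":15},{"dx":0,"dy":-0.005,"dz":-0.79,"wx":0,"wy":0,"wz":0,"hand":15},{"dx":0,"dy":-0.005,"dz":-0.79,"wx":0,"wy":0,"wz":0,"hand":15},{"dx":0,"dy":-0.005,"dz":-0.79,"wx":0,"wy":0,"wz":0,"hand":15},{"dx":0,"dy":-0.005,"dz":-0.79,"wx":0,"wy":0,"wz":0,"hand":15}]'

```text
clock: 19.6
eef_pos: [0.5208, 0.0763, 0.0629]
tcp_rot: [3.14, -0.001, 1.571]
ft_force: [-2.7, -0.3, 8.9]
opening: 0.021
finger_force: 58.4
```

Call:
carry_out --steps '[{"dx":0,"dy":0,"dz":0,"wx":0,"wy":0,"wz":0,"hand":15},{"dx":0,"dy":0,"dz":0.05,"wx":0,"wy":0,"wz":0,"hand":15},{"dx":0,"dy":0,"dz":0.15,"wx":0,"wy":0,"wz":0,"hand":15},{"dx":0,"dy":0,"dz":0.35,"wx":0,"wy":0,"wz":0,"hand":15},{"dx":0,"dy":0,"dz":0.55,"wx":0,"wy":0,"wz":0,"hand":15},{"dx":0,"dy":0,"dz":0.75,"wx":0,"wy":0,"wz":0,"hand":15},{"dx":0,"dy":0,"dz":0.75,"wx":0,"wy":0,"wz":0,"hand":15},{"dx":0,"dy":0,"dz":0.75,"wx":0,"wy":0,"wz":0,"hand":15}]'

```text
clock: 20.4
eef_pos: [0.5206, 0.0761, 0.2132]
tcp_rot: [3.139, -0.001, 1.571]
ft_force: [-0.3, 0.4, -2.6]
opening: 0.021
finger_force: 59.0
```

Run:
```python
from fit import *
a=snap('scene','a9');b=snap('side','s9'); s=status.observe();print(s['eef_pos'],s['opening'])
print('red',fit([a,b],'red',(.52,.076),.021,.024,s['eef_pos'][2]-.051,True,grow=1.3))
for n,C in (('both',[a,b]),('a',[a]),('b',[b])): print('red tin',n,fit(C,'red',(.498,-.253),.039,.016,grow=1.3))
```

```text
[0.51959572 0.07587798 0.21117032] 0.02094239344309261
red (array([0.5198, 0.0776, 0.1586]), 220, [309, 339])
red tin both (array([ 0.4981, -0.2519]), 600, [1182, 92])
red tin a (array([ 0.4979, -0.2517]), 61, [1182])
red tin b (array([ 0.5037, -0.2611]), 532, [92])
```

Call:
carry_out --steps '[{"dx":0,"dy":-0.1,"dz":0,"wx":0,"wy":0,"wz":0,"hand":15},{"dx":-0.02,"dy":-0.28,"dz":0,"wx":0,"wy":0,"wz":0,"hand":15},{"dx":-0.04,"dy":-0.46,"dz":0,"wx":0,"wy":0,"wz":0,"hand":15},{"dx":-0.06,"dy":-0.64,"dz":0,"wx":0,"wy":0,"wz":0,"hand":15},{"dx":-0.08,"dy":-0.82,"dz":0,"wx":0,"wy":0,"wz":0,"hand":15},{"dx":-0.11,"dy":-1,"dz":0,"wx":0,"wy":0,"wz":0,"hand":15}]'

```text
clock: 21.1
eef_pos: [0.4972, -0.1253, 0.2104]
tcp_rot: [-3.139, -0.0, 1.571]
ft_force: [0.1, 0.5, -0.6]
opening: 0.0208
finger_force: 59.0
```

Call:
carry_out --steps '[{"dx":0,"dy":-0.15,"dz":0,"wx":0,"wy":0,"wz":0,"hand":15},{"dx":0,"dy":-0.33,"dz":0,"wx":0,"wy":0,"wz":0,"hand":15},{"dx":0,"dy":-0.5,"dz":0,"wx":0,"wy":0,"wz":0,"hand":15},{"dx":0,"dy":-0.6,"dz":0,"wx":0,"wy":0,"wz":0,"hand":15},{"dx":0,"dy":-0.645,"dz":-0.1,"wx":0,"wy":0,"wz":0,"hand":15},{"dx":0,"dy":-0.645,"dz":-0.25,"wx":0,"wy":0,"wz":0,"hand":15},{"dx":0,"dy":-0.645,"dz":-0.4,"wx":0,"wy":0,"wz":0,"hand":15},{"dx":0,"dy":-0.645,"dz":-0.55,"wx":0,"wy":0,"wz":0,"hand":15},{"dx":0,"dy":-0.645,"dz":-0.66,"wx":0,"wy":0,"wz":0,"hand":15},{"dx":0,"dy":-0.645,"dz":-0.72,"wx":0,"wy":0,"wz":0,"hand":15},{"dx":0,"dy":-0.645,"dz":-0.74,"wx":0,"wy":0,"wz":0,"hand":15},{"dx":0,"dy":-0.645,"dz":-0.745,"wx":0,"wy":0,"wz":0,"hand":15}]'

```text
clock: 22.3
eef_pos: [0.4973, -0.2532, 0.063]
tcp_rot: [-3.14, -0.001, 1.57]
ft_force: [-10.9, 2.6, 26.3]
opening: 0.0209
finger_force: 61.9
```

Call:
carry_out --steps '[{"dx":0,"dy":0,"dz":0,"wx":0,"wy":0,"wz":0,"hand":15},{"dx":0,"dy":0,"dz":0,"wx":0,"wy":0,"wz":0,"hand":15}]'

```text
clock: 22.5
eef_pos: [0.4973, -0.2531, 0.0632]
tcp_rot: [-3.14, -0.0, 1.57]
ft_force: [-6.9, 1.0, 11.5]
opening: 0.021
finger_force: 60.5
```

Call:
carry_out --steps '[{"dx":0,"dy":0,"dz":0.005,"wx":0,"wy":0,"wz":0,"hand":50},{"dx":0,"dy":0,"dz":0.005,"wx":0,"wy":0,"wz":0,"hand":50},{"dx":0,"dy":0,"dz":0.005,"wx":0,"wy":0,"wz":0,"hand":50},{"dx":0,"dy":0,"dz":0.1,"wx":0,"wy":0,"wz":0,"hand":60},{"dx":0,"dy":0,"dz":0.3,"wx":0,"wy":0,"wz":0,"hand":60},{"dx":0,"dy":0,"dz":0.5,"wx":0,"wy":0,"wz":0,"hand":60},{"dx":0,"dy":0,"dz":0.7,"wx":0,"wy":0,"wz":0,"hand":60},{"dx":0,"dy":0,"dz":0.9,"wx":0,"wy":0,"wz":0,"hand":60},{"dx":0,"dy":0,"dz":0.9,"wx":0,"wy":0,"wz":0,"hand":60},{"dx":0,"dy":0,"dz":0.9,"wx":0,"wy":0,"wz":0,"hand":60},{"dx":0,"dy":0,"dz":0.9,"wx":0,"wy":0,"wz":0,"hand":60}]'

```text
clock: 23.6
eef_pos: [0.4977, -0.2528, 0.2418]
tcp_rot: [-3.14, -0.0, 1.571]
ft_force: [0.9, 0.7, -0.4]
opening: 0.06
finger_force: 0.0
```

Run:
```python
from fit import *
a=snap('scene','a10');b=snap('side','s10'); print(status.observe()['opening'])
im=[cv2.resize(a['img'][:,:,::-1],(400,300)),cv2.resize(a['img'][120:300,140:380,::-1],(400,300)),cv2.resize(b['img'][:,:,::-1],(400,300)),cv2.resize(b['img'][100:280,170:410,::-1],(400,300))]
cv2.imwrite('pics/v10.png',np.vstack([np.hstack(im[:2]),np.hstack(im[2:])]))
```

```text
0.05989399411546712
```

View pics/v10.png

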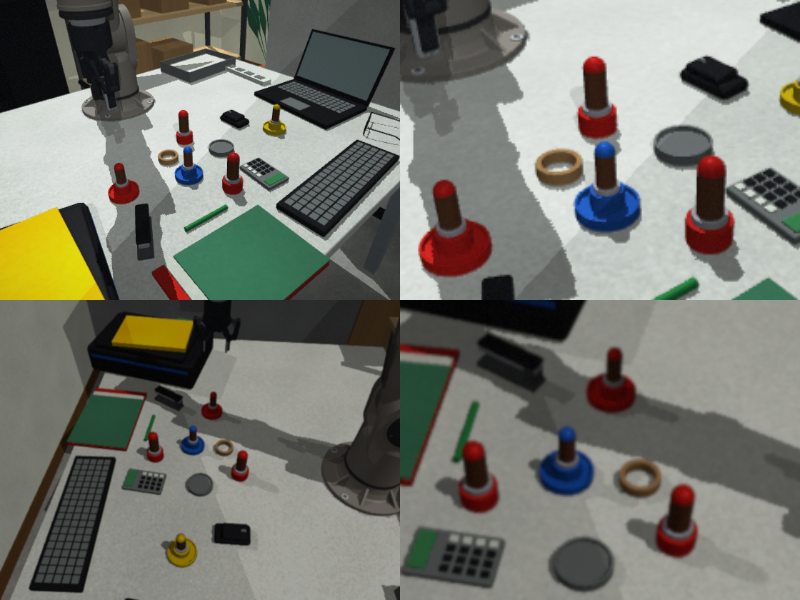

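All three stamps stand upright in the tins of their own colour: red (124,185), blue (189,170) and yellow (274,125). The spare tin is empty, the bystanders are where they were, and the gripper is clear.

```bash
python3 -c "from bench import job_done; print(job_done())"
```

```text
the job is handed in; nothing more can be done
None
```

I moved the red, blue and yellow stamps to the tins of their own colours; the last pictures show each upright and released, with the tape, mouse and stapler where they lay, and I handed the job in at about 24 s.

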